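# Close up the bench air-filter unit: fresh filter in, good cover hooked and latched

## Task

Put the fresh filter into the well of the small air-filter unit, flat on its floor with the pull bar up. Then close the unit with the sound cover (the one that still has both of its tabs): tilt it, hook the tabs under the ledge of the unit, swing it down and press it home until the roller catch snaps over its free edge, so that it lies flat and flush. Leave the cover with the broken tab and everything else on the bench where they are.

Things in the scene. Friction and masses are not known exactly. Their poses are not given: they have to be found in the camera images.
- air_unit: The air-filter unit, fixed to the bench: a low white box about 154 (x) x 120 (y) x 74 mm high with an open well on top. Origin at its foot under the middle of the well; x runs level from the ledge end (-x) to the catch end (+x), z up. The catch cap, its highest part, is 38 mm wide and begins at x = +60 mm.
- seat (a point): Middle of the cover's seat, 52 mm above the unit's origin: here the seated cover's origin lies, its x along the unit's x. Its sides rest on rails 52 mm above the unit's origin, |y| = 40 to 48.5 mm; round it stands a rim 60 mm high (sides at |y| = 48.5 mm, catch end at x = +57 mm), so it cannot be dropped or slid in flat.
- ledge (a point): Middle of the ledge's front lower edge, at (-57, 0, 58.5) mm in the unit's frame. The ledge bridges the unit's whole width; underside 58.5 mm, top 66 mm above the unit's origin. The pocket under it, for the tabs, reaches back to x = -68.5 mm and down to 44 mm above the unit's origin. Tilted 15 to 30 degrees, the cover's tabs slip in easily.
- well (a point): Middle of the well's floor, at (0, 0, 20) mm in the unit's frame. The well is 100 (x) x 80 (y) mm, open from the floor to the rails 32 mm above it.
- catch (a joint): Roller catch at the unit's +x end: a sprung roller (radius 6.5 mm, axis 62.7 mm above the unit's origin) standing over the cover's free edge. 0 = fully out, as it starts; it yields along +x, up to 9 mm. The edge coming down meets it about 8 degrees before flat and pushes it back (5 to 10 N down on the rib); it then springs over the edge, holds it, and reads under 3.5 mm.
- cover: The sound cover: grey slotted plate 110 (x) x 92 (y) x 6 mm, about 90 g, flat on the bench, right way up. Origin: middle of the plate's underside. At the -x edge two flat tabs stand out 12 mm (to x = -67 mm), each 18 mm wide, 4 mm thick, flush with the underside, centred at y = +26 and -26 mm. The +x edge is the free edge that goes under the catch. On top a finger rib (see cover_grip).
- cover_grip (a point): Middle of the sound cover's finger rib, at (11, 0, 27) mm in its frame. The rib is 12 mm thick (x 5 to 17 mm), 50 mm long (along y) and rises to 30 mm above the underside (24 mm above the plate): pinch it along the cover's x. Seated, its face is 40 mm from the rim at the catch end.
- cover_tabs (a point): Midway between the tips of the sound cover's two tabs, at (-67, 0, 2) mm in its frame.
- cover_broken: The broken cover: the same shape, size and material, but only the tab at y = +26 mm is left; the other is snapped off to a stump. Origin as for the sound cover. Either cover may lie in either of the two places. To be left alone.
- filter: The fresh filter: white framed pleated panel 92 (x) x 74 (y) x 14 mm, about 60 g, flat on the bench. Origin: middle of its underside. A pull bar 10 mm thick (x) and 48 mm long (along y) runs across its top, up to 28 mm above the underside. It fits the well either way round, x along or against the unit's x; seated, its origin is at the well's floor.
- filter_grip (a point): On the filter's pull bar, in its middle, at (0, 0, 25) mm in its frame; the bar is pinched along the filter's x.
- petri_dish: Petri dish, 58 mm across, 14 mm high; bystander, origin under its middle.
- timer: White lab timer, 66 x 72 x 22 mm; bystander, origin under its middle.
- vial_red: Small brown vial with red cap, 23 mm across, 48 mm high; bystander, origin under its middle.
- vial_yellow: Small brown vial with yellow cap, 23 mm across, 48 mm high; bystander, origin under its middle.
- pipette: Hand pipette lying on the bench, 56 x 258 x 27 mm; bystander, origin under its middle.
- flask: Conical flask, 68 mm across, 101 mm high; bystander, origin under its middle.
- marker: Marker pen lying on the bench, 12 x 134 x 14 mm; bystander, origin under its middle.
- beaker: Beaker, 69 mm across, 90 mm high; bystander, origin under its middle.
- gel_tank_upright: Upright gel tank, fixed, 125 (x) x 163 (y) mm, lid 180 mm and plugs 250 mm high, between the unit and the right-hand cover place; origin under its middle. Go over or in front of it. Behind it a shelf of baskets, 0.57 m high, begins at world x = 0.70, from y = -0.44 to -0.06: keep the wrist clear of it.
- power_supply: Power supply, fixed, a tall grey box 220 (x) x 226 (y) x 323 mm whose front stands 110 mm nearer the robot than its origin (under its middle); keep the wrist clear of it.

How it is judged:
By the outcome, as a careful person would: the job done as asked, in the order asked, and still so for the second after the job is handed in, with the robot touching nothing.
It also fails if it takes over 72 s, if anything falls off the work surface, if the arm or the gripper's body presses on something with over 40 N, if the wrist force passes 120 N, or if a joint passes its speed limit or range.

## Robot

A 7-joint arm with a two-finger parallel gripper is mounted at the origin on a cart in front of the work surface, level with it; the furniture and walls round the work are solid. World frame = base frame: x ahead of the robot, y to its left, z up, the work surface at z = 0. Lengths are in m, angles in rad, forces in N, time in s.
With the tool pointing down it reaches from about 0.4 to 0.875 m from the base axis. Payload 6.5 kg.
Tool frame: the origin (TCP) lies on the centre line of the jaws, within the pads' length; the fingertips stand 25 mm ahead of it and the grasp point (between the pads) lies 6 mm ahead of it; z points along the fingers, y is the line along which they close (so a half turn about z gives the same grasp; the last joint's range is limited). The gripper opens to 88 mm and grips with 3 to 60 N. Pads are 18 mm wide; open, the fingers measure 123 mm over their backs; the gripper's body (75 mm by 187 mm) begins 45 mm behind the grasp point.
Start: joints at [1.11, 0.536, -0.004, 1.538, 0.003, 1.067, -0.071], TCP at [0.25, -0.6, 0.227] pointing down, gripper open.
Joint ranges: [-2.7, 2.7], [-0.37, 2.16], [-1.27, 1.26], [0.24, 2.4], [-1.31, 4.45], [0.19, 1.91], [-2.76, 2.76]. Speed limits (rad/s): [2.39, 2.39, 3.14, 3.14, 3.14, 3.14, 3.14].

## Interface

Orientations are given as a rotation vector (axis times angle).
In Python, from rig import reach, move_linear, goto_joints, release, grab, wait, ik, snapshot, Unreachable, sign_off, regions_of, place_of, get_time_s, get_q, get_joint_velocities, get_tau, get_tool_pos, get_tool_rot, get_contact_force, get_torque, get_width, get_finger_force gives the robot as it stands. Calls block until the motion is done:
- reach(position, orientation): joint-space move of the TCP to a pose.
- move_linear(position, feed=0.15, rotation=None, guard=None): straight line of the TCP; rotation=None keeps the orientation; feed is the mean speed in m/s. With guard (N) it stops when the force on the tool has changed by that much, and returns True; else False.
- goto_joints(angles): joint-space move.
- release() and grab(effort=None): open the fingers fully, or close them until they stop; effort is the grip in N (None keeps the last).
- wait(seconds).
- ik(position, orientation): joint angles nearest the present ones, or None.
- snapshot(name): name is "scene" or "top" or "wrist"; returns a dict with "color" (420x560x3 uint8, red, green, blue), "fovy" (degrees; the focal length in pixels is half the picture's height over the tangent of half this angle, whatever the lens; pixels are square), "cx", "cy" (the principal point, pixels), "rvec" (rotation vector, rad) and "tvec" (3), from world to camera coordinates, as OpenCV has them. Camera axes: x right, y down, z forward; pixel columns grow to the right and rows downward; lengths in m; the calibration is good to about 2 mm. A picture is of the moment at which its call begins. There is no depth.
A pose or a line that the arm cannot do raises Unreachable and nothing moves.
- sign_off(): hands the job in; it is judged then, once.
Trained networks look in a picture, given as the dict that the camera call returned (one of the last four; its "shot" number tells which), for a name from the list of things; names that differ only in an ending like _2 or _b are one class to them, and where a whole thing is asked for, a point or a joint stands for the part that bears it (a point fixed in the world has none). Each returns a list of dicts, best first, with "confidence" (0 to 1); they miss things now and then, are a little off and sometimes report something else, mostly with a low value. They report only what shows in the picture. A call takes as long as a camera call.
- regions_of(picture, query): "region" (420x560 bool, what is visible of it) and "point" ([column, row] in pixels, amid what is visible of it).
- place_of(picture, query): "point" ([column, row] in pixels: a listed point, or the origin of a listed thing).
Readings, each from a call of its own:
- get_time_s(): time.
- get_q(): joint angles.
- get_joint_velocities(): joint speeds.
- get_tau(): joint torques, N m.
- get_tool_pos(): TCP position.
- get_tool_rot(): TCP orientation.
- get_contact_force(): force on the tool from outside, world axes, zero at the start.
- get_torque(): the same for the moment, N m.
- get_width(): finger opening in m.
- get_finger_force(): force on a finger pad.
Only numpy, scipy, OpenCV 4.12 (cv2) and the standard library are available. Lean on these libraries where they do the work, as an engineer would, in place of code of your own. Each camera call takes 0.05 s, during which the arm holds its last target. There are 200 camera calls.

## Working session

There is one attempt and no reset: what is moved stays moved. The work goes in short steps, each a Python script; the robot and the scene stay as the last script left them, time stands still between calls to the robot, and variables do not carry over. Pictures are saved under pics/ and viewed, at most 10 in all, crops included, and the job is handed in when it is done.

```bash
ls; mkdir -p pics
cat > h.py <<'E'
import numpy as np, cv2
from scipy.spatial.transform import Rotation as R
from rig import *
def K(p):
    f=p["color"].shape[0]/2/np.tan(np.radians(p["fovy"])/2); return f
def ray(p,uv):
    Rm=cv2.Rodrigues(np.array(p["rvec"],float))[0]; t=np.array(p["tvec"],float)
    f=K(p); d=Rm.T@np.array([(uv[0]-p["cx"])/f,(uv[1]-p["cy"])/f,1]); return -Rm.T@t,d
def onz(p,uv,z):
    o,d=ray(p,uv); return o+d*(z-o[2])/d[2]
def proj(p,X):
    Rm=cv2.Rodrigues(np.array(p["rvec"],float))[0]
    c=np.atleast_2d(X)@Rm.T+np.array(p["tvec"],float); return np.c_[c[:,0]/c[:,2]*K(p)+p["cx"],c[:,1]/c[:,2]*K(p)+p["cy"]]
def save(p,n,s=1): cv2.imwrite(f"pics/{n}.png",cv2.resize(p["color"][:,:,::-1],None,fx=s,fy=s))
E
python3 - <<'E'
from h import *
np.set_printoptions(precision=4,suppress=True)
print(get_time_s())
a=snapshot("scene");b=snapshot("top")
save(a,"scene",1.4);save(b,"top",1.4)
for n,p in(("scene",a),("top",b)):
    print(n,p["fovy"],ray(p,(280,210)))
    for q in ["air_unit","seat","ledge","cover","cover_grip","cover_tabs","cover_broken","filter","filter_grip","gel_tank_upright","power_supply","flask","beaker"]:
        z={"seat":.052,"ledge":.0585,"cover_grip":.027,"filter_grip":.025}.get(q,0)
        for r in place_of(p,q)[:3]: print(q,np.round(r["point"]),round(r["confidence"],2),onz(p,r["point"],z)[:2])
print(get_time_s())
E
```

```text
pics
0.0
scene 53.66301916459369 (array([-0.2232,  0.9756,  0.7989]), array([ 0.5502, -0.6842, -0.4788]))
air_unit [279. 239.] 0.85 [0.5585 0.005 ]
air_unit [279. 233.] 0.28 [ 0.5841 -0.0281]
seat [278. 230.] 0.94 [0.547 0.023]
cover [354. 204.] 0.66 [ 0.496  -0.4126]
cover [238. 268.] 0.18 [0.5479 0.2214]
cover_grip [351. 197.] 0.68 [ 0.5148 -0.4093]
cover_tabs [370. 210.] 0.45 [ 0.422 -0.414]
cover_broken [223. 308.] 0.85 [0.4477 0.3811]
filter [239. 273.] 0.9 [0.5284 0.2368]
filter [239. 267.] 0.29 [0.5487 0.2156]
filter_grip [238. 266.] 0.75 [0.5319 0.2376]
power_supply [354. 221.] 0.45 [ 0.428  -0.2908]
flask [391. 197.] 0.6 [ 0.4124 -0.5812]
flask [225. 307.] 0.59 [0.4478 0.3764]
top 42.8092250031538 (array([ 0.0213, -0.0836,  1.6641]), array([ 0.3256,  0.0172, -0.9454]))
air_unit [255. 224.] 0.69 [0.5432 0.0274]
seat [252. 219.] 0.72 [0.5449 0.0331]
ledge [256. 203.] 0.86 [0.5946 0.0224]
cover [394. 243.] 0.87 [ 0.4944 -0.4252]
cover_grip [393. 239.] 0.81 [ 0.4981 -0.4147]
cover_tabs [392. 265.] 0.65 [ 0.4211 -0.4138]
cover_tabs [190. 229.] 0.22 [0.521  0.2372]
cover_broken [147. 246.] 0.59 [0.4587 0.3694]
filter [188. 228.] 0.59 [0.5222 0.2419]
filter_grip [187. 226.] 0.67 [0.5236 0.2419]
flask [445. 270.] 0.78 [ 0.4102 -0.5818]
flask [393. 193.] 0.57 [ 0.6663 -0.4265]
flask [224. 264.] 0.54 [0.4067 0.1194]
beaker [395. 190.] 0.93 [ 0.6776 -0.4335]
beaker [255. 199.] 0.47 [0.6316 0.03  ]
1.4
```

View pics/top.png

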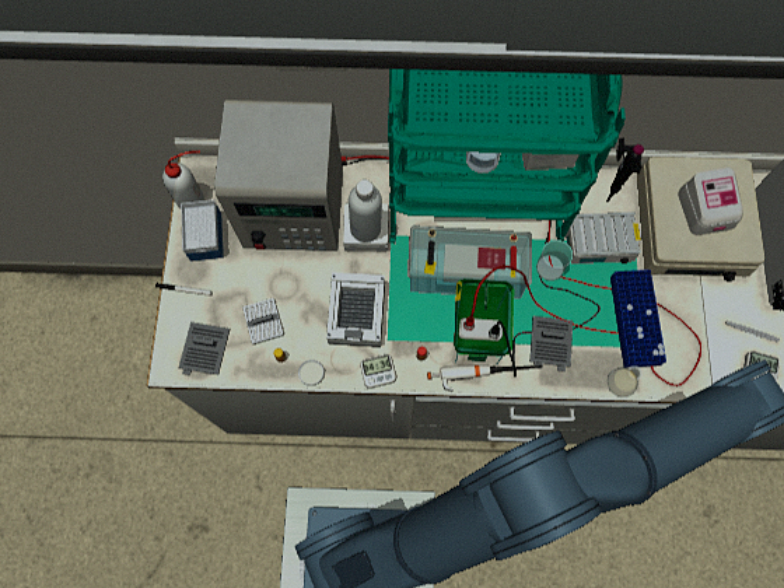

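View pics/scene.png

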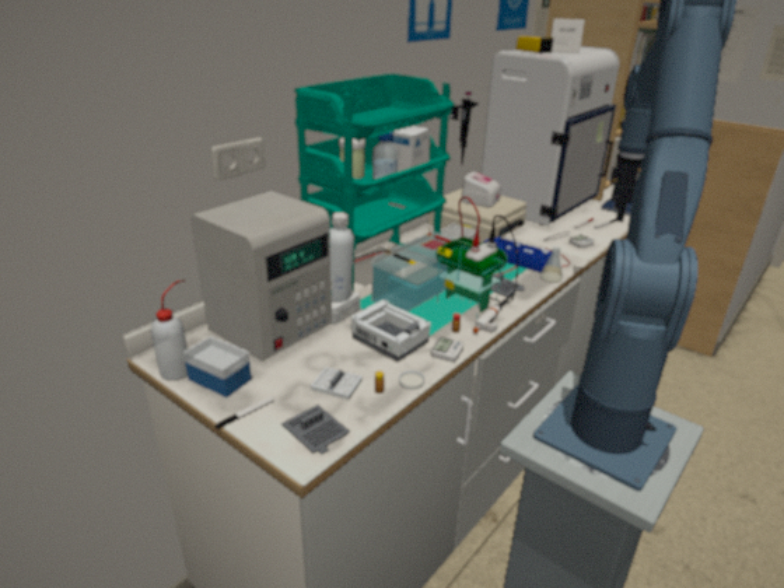

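The top view shows the unit at (356,311), the filter at (263,320), and covers at (205,348) and (551,342) in 1.4x pixels. The right-hand cover seems to be the sound one. I'll take close wrist views to confirm that and to get yaws.

```bash
cat >> h.py <<'E'
def down(yaw):
    "tool z down, tool y (closing line) at angle yaw in world xy"
    y=np.array([np.cos(yaw),np.sin(yaw),0]); z=np.array([0,0,-1.]); return R.from_matrix(np.c_[np.cross(y,z),y,z]).as_rotvec()
E
python3 - <<'E'
from h import *
np.set_printoptions(precision=4,suppress=True)
print(R.from_rotvec(get_tool_rot()).as_matrix())
Q=["cover","cover_broken","cover_grip","cover_tabs","filter","filter_grip","air_unit","seat","ledge"]
Z={"seat":.052,"ledge":.0585,"cover_grip":.027,"filter_grip":.025}
ims=[]
for n,pos in (("right",(.47,-.41,.36)),("unit",(.52,.03,.38)),("filt",(.48,.26,.36))):
    for yaw in (0,np.pi):
        q=ik(pos,down(yaw))
        print(n,yaw,q)
    q0=[ik(pos,down(y)) for y in (0,np.pi)]
    y=min([i for i in (0,1) if q0[i] is not None],key=lambda i:abs(q0[i][6]))
    reach(pos,down(y*np.pi)); wait(.2)
    p=snapshot("wrist"); save(p,"w_"+n); ims.append(p["color"][:,:,::-1])
    for q in Q:
        for r in place_of(p,q)[:2]: 
            if r["confidence"]>.2: print(q,np.round(r["point"]),round(r["confidence"],2),onz(p,r["point"],Z.get(q,0))[:2])
    import pickle; pickle.dump(p,open(f"w_{n}.pkl","wb"))
m=np.vstack([np.hstack(ims[:2]),np.hstack([ims[2],ims[2]*0])]); cv2.imwrite("pics/m.png",cv2.resize(m,(800,600),interpolation=cv2.INTER_AREA))
print(get_time_s())
E
```

```text
[[ 0.9231  0.3846 -0.    ]
 [ 0.3846 -0.9231 -0.0001]
 [-0.0001  0.     -1.    ]]
right 0 [ 0.8734  0.4102 -0.3245  1.4291  0.1315  1.3236  0.5418]
right 3.141592653589793 [ 0.4048  0.398   0.3403  1.4604 -0.1344  1.3061 -2.3859]
cover [299. 164.] 0.97 [ 0.497  -0.4219]
cover [407. 167.] 0.41 [ 0.6754 -0.4282]
cover_grip [302. 165.] 0.55 [ 0.4996 -0.4195]
cover_tabs [254. 162.] 0.73 [ 0.4225 -0.4187]
unit 0 [ 0.3799  0.2364 -0.629   1.6457  0.1433  1.3061 -0.2734]
unit 3.141592653589793 [ 0.6967  0.3461 -1.0715  1.631   0.3102  1.3502  2.7229]
filter [277.  12.] 0.72 [0.5141 0.2419]
filter [217. 188.] 0.45 [ 0.4074 -0.0282]
filter_grip [278.   7.] 0.84 [0.5148 0.2418]
air_unit [294. 158.] 0.81 [0.5421 0.024 ]
seat [298. 159.] 0.88 [0.5452 0.0315]
ledge [331. 166.] 0.8 [0.5951 0.0214]
filt 0 [ 0.0104  0.3264 -0.7518  1.6137  0.2297  1.2927 -0.7785]
filt 3.141592653589793 [ 0.3006  0.5038 -1.2389  1.6002  0.4828  1.3868  2.1507]
cover [260.  78.] 0.61 [0.4485 0.378 ]
cover_broken [260.  80.] 0.75 [0.4489 0.375 ]
cover_broken [235. 234.] 0.28 [0.3975 0.1226]
filter [303. 168.] 0.62 [0.516  0.2399]
filter [245. 401.] 0.34 [ 0.401  -0.2633]
filter_grip [307. 170.] 0.87 [0.5216 0.2414]
air_unit [314. 279.] 0.77 [0.5416 0.0311]
seat [351. 302.] 0.67 [0.5989 0.0173]
seat [318. 296.] 0.59 [0.5427 0.0301]
ledge [350. 300.] 0.96 [0.5954 0.0259]
7.275
```

View pics/m.png

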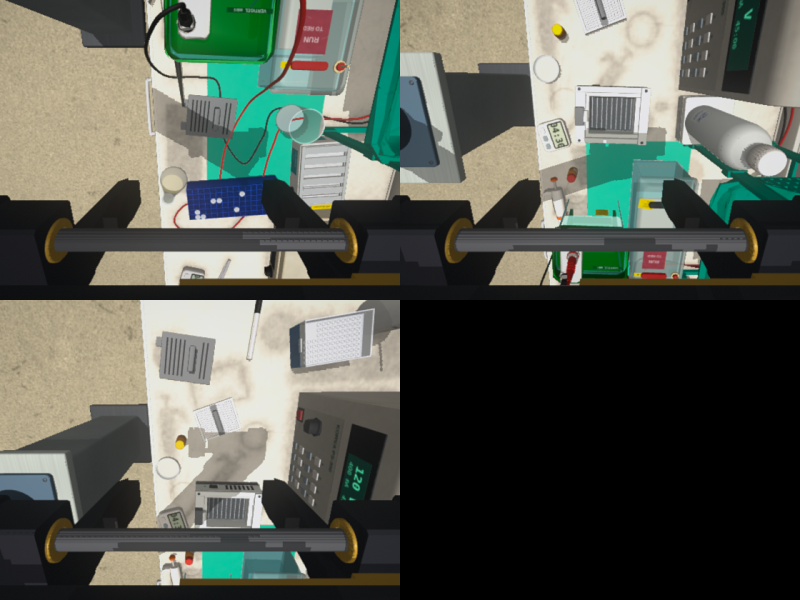

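The right-hand cover at wrist pixel (299,164) has tabs on its left (world -x) edge. The ledge of the unit is on the world +x side, so the cover must be turned half round. I'll fit rectangles to the regions and view crops.

Run:
```python
from h import *
import pickle
np.set_printoptions(precision=4,suppress=True)
ims=[]
for n,q,z in (("right","cover",.006),("unit","air_unit",.06),("filt","filter",.014)):
    p=pickle.load(open(f"w_{n}.pkl","rb"))
    print(n,p["cx"],p["cy"],K(p),ray(p,(280,210)))
    r=regions_of(p,q)[0] ; m=r["region"].astype(np.uint8)
    c=max(cv2.findContours(m,0,2)[0],key=cv2.contourArea)[:,0]
    w=np.array([onz(p,u,z)[:2] for u in c])*1000
    print(q,r["confidence"],cv2.minAreaRect(w.astype(np.float32)))
    x,y=np.round(c.mean(0)).astype(int); x0,y0=max(x-66,0),max(y-50,0)
    ims.append(cv2.resize(p["color"][y0:y0+100,x0:x0+133,::-1],(400,300),interpolation=cv2.INTER_CUBIC)); print("crop0",x0,y0)
    if n=="filt":
        r=regions_of(p,"cover_broken")[0]; u,v=map(int,r["point"]); ims.append(cv2.resize(p["color"][max(v-50,0):max(v-50,0)+100,u-66:u+67,::-1],(400,300)))
cv2.imwrite("pics/crops.png",np.vstack([np.hstack(ims[:2]),np.hstack(ims[2:])]))
```

```text
right 281.3067023029043 207.66628547911984 316.1204159031926 (array([ 0.4686, -0.3318,  0.518 ]), array([-0.0056, -0.3122, -0.95  ]))
cover 0.58 ((484.8688659667969, -421.04107666015625), (94.20883178710938, 123.42030334472656), 84.3410873413086)
crop0 222 115
unit 281.3067023029043 207.66628547911984 316.1204159031926 (array([0.5196, 0.1084, 0.5385]), array([-0.0045, -0.3126, -0.9499]))
air_unit 0.62 ((543.1217041015625, 29.05663299560547), (126.5965805053711, 157.27426147460938), 88.02119445800781)
crop0 235 108
filt 281.3067023029043 207.66628547911984 316.1204159031926 (array([0.4804, 0.3377, 0.5187]), array([-0.0044, -0.3131, -0.9498]))
filter 0.96 ((516.4500122070312, 242.63095092773438), (95.46394348144531, 79.256103515625), 18.113811492919922)
crop0 238 117
```

View pics/crops.png

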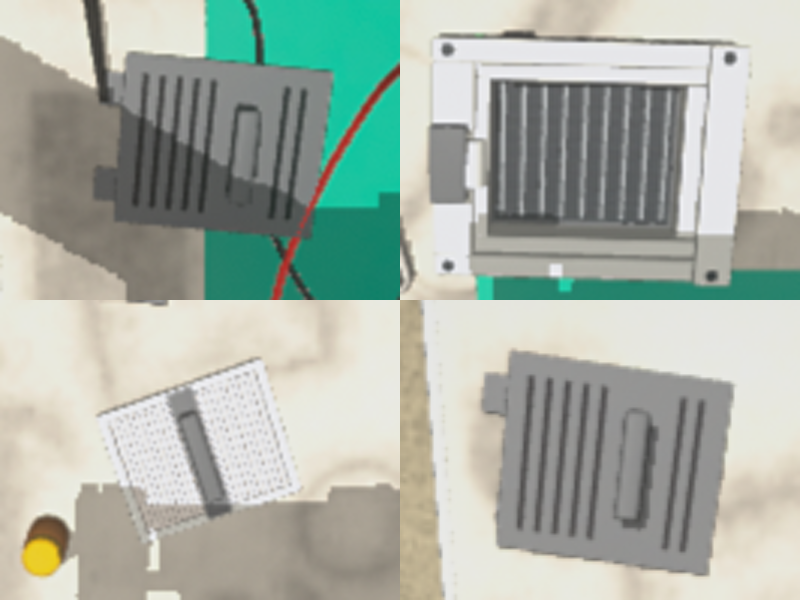

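The right-hand cover at crop (215,145) is sound, with both tabs on its left side. The left-hand one has a single tab at (495,395). The unit's catch is on the left at (450,160) and its ledge on the right at (715,160). I'll take closer views of the unit and the filter with the model overlaid.

```bash
cat >> h.py <<'E'
def pose(x,y,yaw,pts,z=0):
    a=np.radians(yaw); M=np.array([[np.cos(a),-np.sin(a),0],[np.sin(a),np.cos(a),0],[0,0,1]])
    return (np.array(pts,float)/1000)@M.T+[x,y,z]
UNIT=[[(57,48.5,60),(57,-48.5,60)],[(-57,48.5,60),(57,48.5,60)],[(-57,-48.5,60),(57,-48.5,60)],[(-57,60,66),(-57,-60,66)],[(50,40,52),(50,-40,52)],[(50,40,52),(-50,40,52)],[(50,-40,52),(-50,-40,52)]]
COV=[[(-55,46,6),(55,46,6)],[(55,46,6),(55,-46,6)],[(55,-46,6),(-55,-46,6)],[(-55,-46,6),(-55,46,6)],[(5,25,30),(17,25,30)],[(17,25,30),(17,-25,30)],[(17,-25,30),(5,-25,30)],[(5,-25,30),(5,25,30)],[(-67,35,4),(-67,17,4)],[(-67,-35,4),(-67,-17,4)]]
FIL=[[(-46,37,14),(46,37,14)],[(46,37,14),(46,-37,14)],[(46,-37,14),(-46,-37,14)],[(-46,-37,14),(-46,37,14)],[(-5,24,28),(5,24,28)],[(5,24,28),(5,-24,28)],[(5,-24,28),(-5,-24,28)],[(-5,-24,28),(-5,24,28)]]
def overlay(p,lines,x,y,yaw,c,s=4,hw=(100,75),col=(0,0,255)):
    "both halves: crop plain-scale s with model lines"
    x0,y0=int(c[0]-hw[0]),int(c[1]-hw[1]); im=p["color"][:,:,::-1]
    im=cv2.copyMakeBorder(im,200,200,200,200,cv2.BORDER_CONSTANT)[y0+200:y0+200+2*hw[1],x0+200:x0+200+2*hw[0]]
    im=cv2.resize(im,None,fx=s,fy=s,interpolation=cv2.INTER_CUBIC).copy()
    for l in lines:
        a,b=((proj(p,pose(x,y,yaw,l))-[x0,y0]+.5)*s).astype(int); cv2.line(im,tuple(map(int,a)),tuple(map(int,b)),col,1)
    return im
E
python3 - <<'E'
from h import *
import pickle
np.set_printoptions(precision=4,suppress=True)
reach((.54,.03,.27),down(np.radians(-2))); wait(.2); p=snapshot("wrist"); pickle.dump(p,open("u2.pkl","wb"))
for q,z in (("seat",.052),("ledge",.0585),("air_unit",0),("well",.02)):
    for r in place_of(p,q)[:1]: print(q,np.round(r["point"]),round(r["confidence"],2),onz(p,r["point"],z)[:2])
a=overlay(p,UNIT,.544,.030,178,proj(p,[.544,.03,.05])[0],s=4)
reach((.517,.242,.2),down(np.radians(18))); wait(.2); p=snapshot("wrist"); pickle.dump(p,open("f2.pkl","wb"))
for q,z in (("filter_grip",.025),("filter",0)):
    for r in place_of(p,q)[:1]: print(q,np.round(r["point"]),round(r["confidence"],2),onz(p,r["point"],z)[:2])
r=regions_of(p,"filter")[0]; c=max(cv2.findContours(r["region"].astype(np.uint8),0,2)[0],key=cv2.contourArea)[:,0]
print(cv2.minAreaRect((np.array([onz(p,u,.014)[:2] for u in c])*1000).astype(np.float32)))
b=overlay(p,FIL,.517,.242,18,proj(p,[.517,.242,.02])[0],s=3,hw=(70,75))
cv2.imwrite("pics/ov1.png",cv2.resize(a,None,fx=1,fy=1)); cv2.imwrite("pics/ov2.png",b)
t=snapshot("top"); 
for uv in ((386.4,262),(171,175),(239,175)): print(onz(t,uv,.01))
print(get_time_s(),get_q())
E
```

```text
seat [283. 176.] 0.85 [0.5424 0.0306]
ledge [331. 183.] 0.92 [0.5991 0.0214]
air_unit [282. 172.] 0.92 [0.5414 0.0254]
well [332. 181.] 0.64 [0.6064 0.0147]
filter_grip [283. 180.] 0.61 [0.5183 0.2439]
filter [280. 179.] 0.72 [0.517  0.2384]
((517.0692749023438, 243.0055389404297), (92.10594940185547, 76.42125701904297), 19.351604461669922)
[ 0.4272 -0.3951  0.01  ]
[0.704  0.3145 0.01  ]
[0.7107 0.0874 0.01  ]
10.275 [ 0.0208  0.5382 -0.7274  1.7467  0.4131  1.0153 -0.5455]
```

View pics/ov1.png

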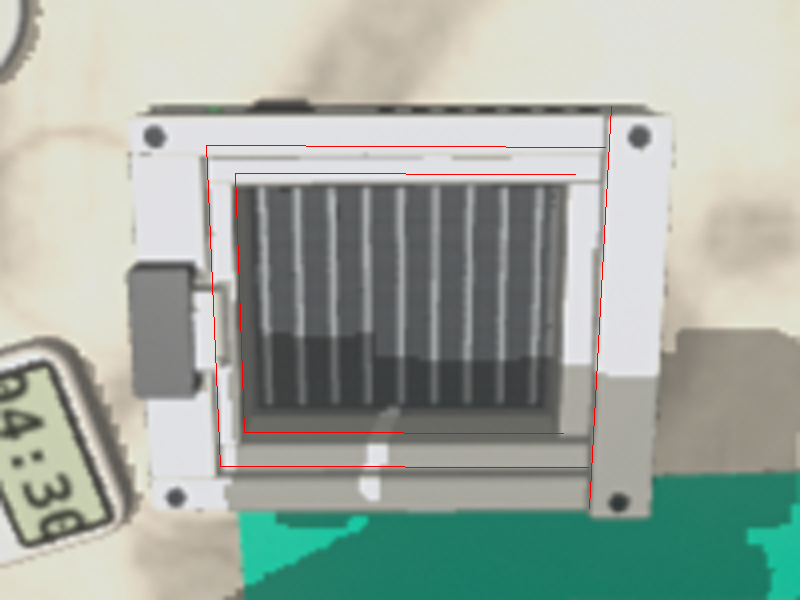

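View pics/ov2.png

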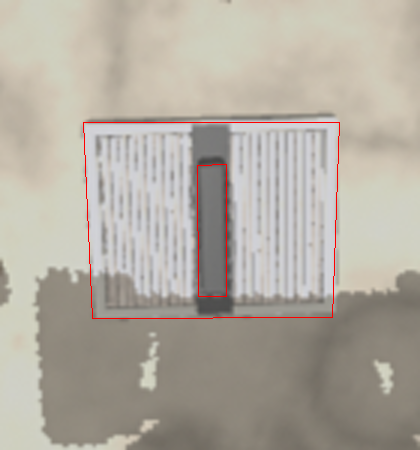

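The unit overlay fits in x and yaw but sits about 8 px (2.3 mm) too high, so the unit is at about (0.5435, 0.0275), yaw 178°. The filter overlay fits well at (0.517, 0.2425), yaw about 18.7°. The opening fingers would hit the well walls, so I'll test-insert the filter, raise it until the tips clear the unit, release, then press.

```bash
cat >> h.py <<'E'
UX,UY,UYAW=.5435,.0275,178.
E
python3 - <<'E'
from h import *
np.set_printoptions(precision=4,suppress=True)
f=down(np.radians(18.7)); u=down(np.radians(-2))
move_linear((.517,.2425,.10),rotation=f); print("g",move_linear((.517,.2425,.046),feed=.08,guard=12))
print(get_tool_pos()); grab(25); print("w",get_width(),get_finger_force())
move_linear((.517,.2425,.20),feed=.2)
wait(.1); print("w",get_width())
reach((UX+.001,UY,.16),u)
print("g",move_linear((UX+.001,UY,.070),feed=.06,guard=6),get_tool_pos(),get_contact_force())
p=snapshot("wrist"); save(p,"ins",1.4)
print(get_time_s())
E
```

```text
g False
[0.5172 0.2428 0.0462]
w 0.00019713584562765598 0.0
w 0.00019685623155340888
g False [0.5448 0.0275 0.0703] [-0.137   0.1337 -0.0595]
16.8167
```

View pics/ins.png

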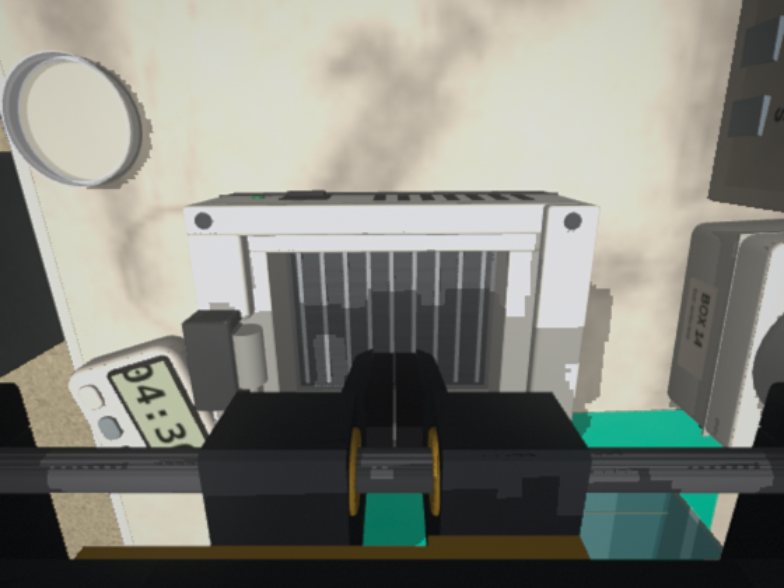

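The fingers closed on nothing (width 0) and no filter came along. The unit and well at (390,320) are clear. I'll go back and see where the filter is.

Run:
```python
from h import *
import pickle
np.set_printoptions(precision=4,suppress=True)
move_linear((UX+.001,UY,.2),feed=.25); release()
reach((.517,.2425,.2),down(np.radians(18.7))); wait(.2); p=snapshot("wrist"); pickle.dump(p,open("f3.pkl","wb"))
for q,z in (("filter_grip",.025),("filter",0)):
    for r in place_of(p,q)[:1]: print(q,np.round(r["point"]),round(r["confidence"],2),onz(p,r["point"],z)[:2])
r=regions_of(p,"filter")[0]; c=max(cv2.findContours(r["region"].astype(np.uint8),0,2)[0],key=cv2.contourArea)[:,0]
print(cv2.minAreaRect((np.array([onz(p,u,.014)[:2] for u in c])*1000).astype(np.float32)))
b=overlay(p,FIL,.517,.2425,18.7,(280,210),s=2.5,hw=(140,110))
a=proj(p,get_tool_pos()); print("tcp px",a, proj(p,np.array(get_tool_pos())-[0,0,.025]))
cv2.imwrite("pics/ov3.png",b); print(get_time_s(),get_tool_pos(),get_width())
```

```text
filter_grip [280. 184.] 0.94 [0.5156 0.2391]
filter [280. 179.] 0.66 [0.5169 0.2385]
((516.9178466796875, 242.83642578125), (94.13529968261719, 78.28538513183594), 18.794246673583984)
tcp px [[282.2015 254.1698]] [[282.0888 236.3897]]
20.0833 [0.5173 0.2418 0.2   ] 0.08804586240240396
```

View pics/ov3.png

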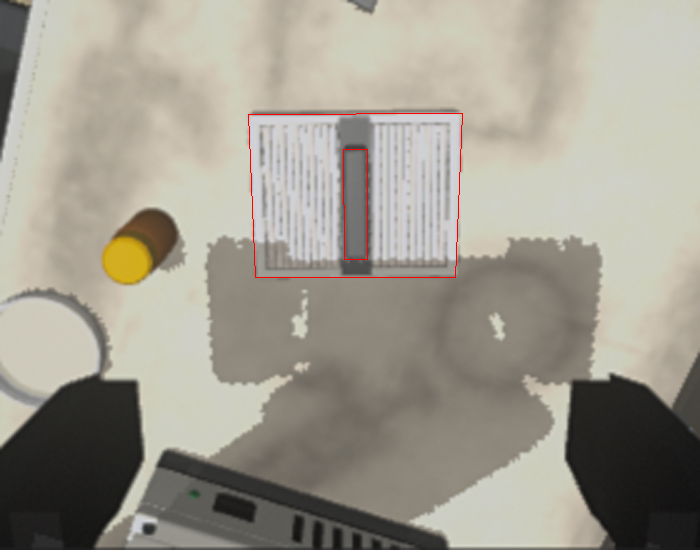

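The filter hasn't moved: the overlay still fits, bar at (355,205). The tips show at row ~252, higher than the stated 25 mm ahead of the TCP would put them, so they probably closed above the bar. I'll descend with a guard to find the tips by touch, then grasp.

Run:
```python
from h import *
np.set_printoptions(precision=4,suppress=True)
f=down(np.radians(18.7))
move_linear((.517,.2425,.05),feed=.2,rotation=f)
g=move_linear((.517,.2425,.016),feed=.03,guard=4); z=get_tool_pos()[2]; print("g",g,z,get_contact_force())
move_linear((.517,.2425,z+.003),feed=.05)
grab(25); print("w",get_width(),get_finger_force())
move_linear((.517,.2425,z+.06),feed=.15); print("w",get_width(),get_finger_force(),get_contact_force(),get_time_s())
```

```text
g False 0.016184006290794698 [ 0.2316 -0.9599  0.3568]
w 0.00047916240335751876 0.0
w 0.0002056713620264498 0.0 [-0.7271 -0.9638 -0.0831] 24.35
```

Run:
```python
from h import *
np.set_printoptions(precision=4,suppress=True)
move_linear((.517,.2425,.022),feed=.2)
try:
    g=move_linear((.517,.2425,-.03),feed=.03,guard=3)
except Unreachable as e: print("unreach",e); g=move_linear((.517,.2425,-.005),feed=.03,guard=3)
p=np.array(get_tool_pos()); print("g",g,p,get_contact_force(),get_time_s(), R.from_rotvec(get_tool_rot()).as_matrix()[:,2])
s=snapshot("wrist"); print(proj(s,p),proj(s,[.517,.2425,.028]),proj(s,[.517,.2425,.014]))
b=overlay(s,FIL,.517,.2425,18.7,(280,210),s=1.4,hw=(280,210)); cv2.imwrite("pics/probe.png",b)
```

```text
g True [0.5173 0.2425 0.0172] [-1.3832 -1.2963  6.2854] 25.3 [ 0.0005 -0.0001 -1.    ]
[[282.414  256.6555]] [[281.9756 265.9313]] [[281.9051 253.9897]]
```

View pics/probe.png

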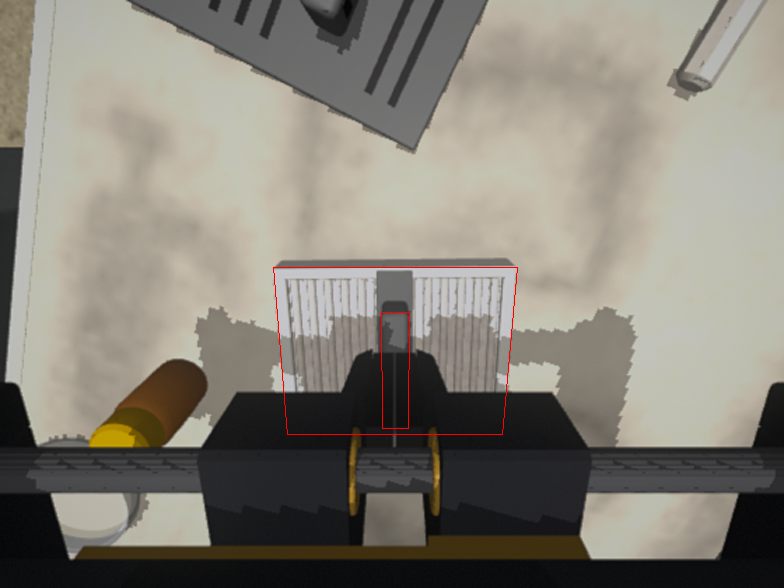

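The closed tips touched the bar top (z = 28 mm) at TCP z = 17.2 mm. The picture agrees, with the tip at (395,352) and the model bar at (395,370). So the real fingertips are about 11 mm behind the reported TCP, where the notes said 25 mm ahead. I'll work from the measured tip from here on.

```bash
cat >> h.py <<'E'
TIP=.011   # measured: fingertips are 11 mm BEHIND the TCP along tool z
E
python3 - <<'E'
from h import *
np.set_printoptions(precision=4,suppress=True)
f=down(np.radians(18.7)); u=down(np.radians(-2))
move_linear((.517,.2425,.045),feed=.2); release()
print("g",move_linear((.517,.2425,.010),feed=.1,guard=8)); z0=get_tool_pos()[2]
grab(25); w=get_width(); print("w",w,get_finger_force(),z0)
if not .007<w<.013: raise SystemExit("no grasp")
move_linear((.517,.2425,.14),feed=.25); print("w",get_width())
reach((UX+.001,UY,.11),u); wait(.1)
print("g",move_linear((UX+.001,UY,z0+.022),feed=.08,guard=5),get_tool_pos(),get_contact_force(),get_width())
print(get_time_s())
E
```

```text
g False
w 0.00960628341099521 24.998521506786346 0.009304713017526143
w 0.009586110927983213
g True [0.5437 0.0275 0.0314] [-1.1222 -0.5049  5.7421] 0.00971332835582007
31.2333
```

The filter went to the well's floor (guard at 31.4 mm against 29.3 expected). Next: raise until the tips clear the unit, release, press the bar, check, then go and measure the cover.

Run:
```python
from h import *
import pickle
np.set_printoptions(precision=4,suppress=True)
u=down(np.radians(-2))
move_linear((UX+.001,UY,.0605),feed=.15); release(); wait(.1)
move_linear((UX,UY,.10),feed=.25); grab(10)
print("press",move_linear((UX,UY,.032),feed=.1,guard=5),get_tool_pos()[2],get_contact_force())
move_linear((UX,UY,.20),feed=.3); release(); p=snapshot("wrist"); pickle.dump(p,open("s1.pkl","wb"))
for q,z in (("filter_grip",.045),("filter",.02)):
    for r in place_of(p,q)[:1]: print(q,round(r["confidence"],2),onz(p,r["point"],z)[:2])
t=snapshot("top"); print("tank edge",onz(t,(368,225),.18),onz(t,(368,240),.18))
for q in("gel_tank_upright",):
    for r in regions_of(t,q)[:1]:
        ys,xs=np.where(r["region"]); print(q,r["confidence"],onz(t,(xs.max(),ys.max()),.18),onz(t,(xs.min(),ys.min()),.18))
move_linear((UX,UY,.34),feed=.35)
o=down(np.radians(174.3)); print(ik((.492,-.42,.34),o))
print(get_time_s(),get_q())
```

```text
press True 0.03865395757611993 [-3.4572 -0.9081 11.4743]
filter_grip 0.56 [0.543  0.0259]
filter 0.63 [0.5415 0.0252]
tank edge [ 0.494  -0.3134  0.18  ] [ 0.4488 -0.3124  0.18  ]
gel_tank_upright 0.28 [ 0.4547 -0.0072  0.18  ] [0.4863 0.0523 0.18  ]
[-0.0146  0.6521  1.0932  1.4504 -0.58    1.3884 -2.1437]
37.925 [ 0.4337  0.335  -0.7225  1.6439  0.2304  1.2554 -0.3695]
```

Run:
```python
from h import *
import pickle
np.set_printoptions(precision=4,suppress=True)
o=down(np.radians(174.3))
reach((.497,-.42,.34),o)
def meas():
    p=snapshot("wrist")
    for q,z in (("cover",0),("cover_grip",.027),("cover_tabs",.002)):
        for r in place_of(p,q)[:1]: print(q,round(r["confidence"],2),onz(p,r["point"],z)[:2])
    r=regions_of(p,"cover")[0]; m=cv2.morphologyEx(r["region"].astype(np.uint8),cv2.MORPH_OPEN,np.ones((25,25)))
    c=max(cv2.findContours(m,0,2)[0],key=cv2.contourArea)[:,0]
    print(r["confidence"],cv2.minAreaRect((np.array([onz(p,u,.006)[:2] for u in c])*1000).astype(np.float32)))
    return p
meas(); move_linear((.497,-.42,.21),feed=.25); wait(.1); p=meas(); pickle.dump(p,open("c2.pkl","wb"))
print(get_time_s(),get_tool_pos(),get_q())
```

```text
cover 0.57 [ 0.4881 -0.4191]
cover_grip 0.81 [ 0.5033 -0.4259]
cover_tabs 0.73 [ 0.4264 -0.4133]
0.69 ((489.73480224609375, -420.1064147949219), (91.6856460571289, 110.89642333984375), 84.39801025390625)
cover 0.58 [ 0.4865 -0.4178]
cover_grip 0.97 [ 0.5048 -0.4219]
cover_tabs 0.57 [ 0.4235 -0.4136]
0.67 ((489.33099365234375, -421.2403564453125), (92.02670288085938, 111.47135162353516), 84.35953521728516)
40.8417 [ 0.4973 -0.4203  0.2109] [ 0.0174  0.7676  1.0027  1.5908 -0.6889  1.1713 -2.0693]
```

Both measurements agree: cover at (0.4894, -0.4206), yaw -5.6°. The pipette tip lies close to one tab, so after gripping I'll draw the cover 15 mm clear along the bench before lifting. Then carry it over to the unit.

```bash
cat >> h.py <<'E'
def cov_pose(theta,xt,zt,z0,y=0.):
    "tool pose so that the held cover is tilted theta (deg), its tab tips' lower edge at unit (xt,zt) mm; z0 = TCP z at the grasp (m)"
    a=np.radians(UYAW); U=np.array([[np.cos(a),-np.sin(a),0],[np.sin(a),np.cos(a),0],[0,0,1]])
    t=np.radians(theta); C=np.array([[np.cos(t),0,-np.sin(t)],[0,1,0],[np.sin(t),0,np.cos(t)]])   # cover -> unit
    P=np.array([xt,y,zt])/1000+C@np.array([.078,0,z0])
    T=np.c_[[0,1,0],[-1,0,0],[0,0,-1]].astype(float)  # tool axes in cover frame (x=y_c, y=-x_c, z=-z_c)
    T=np.c_[np.cross([-1,0,0],[0,0,-1]),[-1,0,0],[0,0,-1]].astype(float)
    return U@P+[UX,UY,0], R.from_matrix(U@C@T).as_rotvec()
E
python3 - <<'E'
from h import *
np.set_printoptions(precision=4,suppress=True)
X,Y=.5003,-.4217
o=down(np.radians(174.36))
move_linear((X,Y,.04),feed=.2,rotation=o)
print("g",move_linear((X,Y,.003),feed=.08,guard=8),get_tool_pos()); 
grab(45); z0=get_tool_pos()[2]; w=get_width(); print("w",w,z0); open("z0","w").write(str(z0))
if not .010<w<.014: raise SystemExit("no grasp")
d=np.radians(-5.64); move_linear((X+.015*np.cos(d),Y+.015*np.sin(d),.003),feed=.06)
move_linear((.505,-.42,.34),feed=.3); print("w",get_width(),get_contact_force())
reach((UX,UY,.34),down(np.radians(-2)))
print("w",get_width(),get_time_s(),get_q())
for th,xt,zt in ((18,-50,75),(18,-52,51),(18,-66.5,51),(9,-66.8,52)):
    P,r=cov_pose(th,xt,zt,z0); q=ik(P,r); print(P,r,q)
E
```

```text
g False [ 0.5001 -0.4218  0.0028]
w 0.011839198250944162 0.0030066345467236397
w 0.011977226222875224 [-0.3982  0.7073 -1.2942]
w 0.011630362199408644 46.925 [ 0.4351  0.3325 -0.7186  1.6497  0.2287  1.2475 -0.3684]
[0.5203 0.0283 0.102 ] [-2.0851 -2.0135  0.3189] [ 0.3174  0.7608 -0.6247  1.6722  0.3649  1.1636 -0.4693]
[0.5223 0.0282 0.078 ] [-2.0851 -2.0135  0.3189] [ 0.3082  0.797  -0.6118  1.6741  0.385   1.1292 -0.4787]
[0.5368 0.0277 0.078 ] [-2.0851 -2.0135  0.3189] [ 0.3032  0.8166 -0.6118  1.6331  0.3908  1.1519 -0.4734]
[0.5337 0.0278 0.0672] [-2.1754 -2.1007  0.1653] [ 0.3044  0.7338 -0.5889  1.7851  0.4393  0.9257 -0.5249]
```

Run:
```python
from h import *
import pickle
np.set_printoptions(precision=4,suppress=True)
z0=float(open("z0").read())
P,r=cov_pose(18,-51,80,z0); reach(P,r); wait(.1)
p=snapshot("wrist"); pickle.dump(p,open("tilt.pkl","wb")); T=R.from_rotvec(get_tool_rot()).as_matrix(); print("tool z",T[:,2],"cam in tool",T.T@(ray(p,(0,0))[0]-get_tool_pos()))
s=pickle.load(open("s1.pkl","rb")); T0=R.from_rotvec(down(np.radians(-2))).as_matrix(); print("ref",T0.T@(ray(s,(0,0))[0]-[UX,UY,.20]))
P,r=cov_pose(18,-52,51,z0); g=move_linear(P,feed=.08,guard=6); print("down",g,np.array(get_tool_pos())-P,get_contact_force())
if not g:
    P,r=cov_pose(18,-66,51,z0); g=move_linear(P,feed=.05,guard=6); print("in",g,np.array(get_tool_pos())-P,get_contact_force())
print(get_time_s(),get_width())
```

```text
tool z [-0.3051  0.0107 -0.9523] cam in tool [ 0.0793 -0.001  -0.1585]
ref [ 0.0794  0.0003 -0.1586]
down False [-0.0004  0.0001 -0.0005] [-0.5421  0.4794 -1.205 ]
in True [-0.0001 -0.0003 -0.0002] [ 0.0265 -0.075  -1.8921]
48.8667 0.011700344847099465
```

Run:
```python
from h import *
np.set_printoptions(precision=4,suppress=True)
z0=float(open("z0").read())
P,r=cov_pose(18,-66,51,z0)
g=move_linear(P+[0,0,.004],feed=.03,guard=4); print("lift",g,get_tool_pos()-P,get_contact_force())
for th,zt in ((14,51.5),(10,52)):
    P,r=cov_pose(th,-66.3,zt,z0); g=move_linear(P,feed=.04,rotation=r,guard=12); print(th,g,get_tool_pos()-P,get_contact_force())
    if g: break
print(get_time_s(),get_width())
p=snapshot("scene"); q=proj(p,[UX,UY,.06])[0].astype(int); cv2.imwrite("pics/hook.png",cv2.resize(p["color"][q[1]-50:q[1]+40,q[0]-60:q[0]+60,::-1],None,fx=6,fy=6,interpolation=cv2.INTER_CUBIC))
```

```text
lift True [-0.0012 -0.0005  0.0016] [-0.5361  0.6158 -3.8091]
14 False [-0.0003 -0.0002  0.0002] [-0.2463  0.9121 -1.2605]
10 False [ 0.0002 -0.0002  0.0003] [ 0.2445  0.5495 -1.0483]
49.6583 0.011428711308788527
```

The lift test met the ledge after 1.6 mm, so the tabs are hooked, and the cover is now at 10°. Next: release just above the roller, back off, close the fingers and press on the rib.

Run:
```python
from h import *
import pickle
np.set_printoptions(precision=4,suppress=True)
z0=float(open("z0").read())
P,r=cov_pose(8.5,-66.5,52,z0); print(move_linear(P,feed=.03,rotation=r,guard=8),get_contact_force())
release(); print("w",get_width(),get_contact_force())
n=-R.from_rotvec(r).as_matrix()[:,2]; move_linear(P+.04*n,feed=.15)
a=np.radians(UYAW); C=np.array([UX+.011*np.cos(a),UY+.011*np.sin(a)])
move_linear((*C,.115),feed=.15,rotation=down(np.radians(-2)),guard=15); grab(15)
g=move_linear((*C,.066),feed=.05,guard=24); print("press",g,get_tool_pos(),get_contact_force(),get_time_s())
p=snapshot("wrist"); pickle.dump(p,open("pr.pkl","wb"))
```

```text
False [ 1.3933 -0.6807 -1.7555]
w 0.08822411460905441 [-0.2765  0.5252  0.7916]
press True [0.532  0.0279 0.0727] [-1.9219 -0.1665 10.9728] 53.9667
```

Run:
```python
from h import *
np.set_printoptions(precision=4,suppress=True)
move_linear((UX,UY,.22),feed=.25); release(); wait(.2)
p=snapshot("wrist")
for q,z in (("cover",.052),("cover_grip",.079),("seat",.052),("cover_tabs",.054)):
    for r in place_of(p,q)[:1]: print(q,round(r["confidence"],2),onz(p,r["point"],z)[:2])
SC=[(np.array(l)+[0,0,52]) for l in COV[:8]]
cv2.imwrite("pics/fin.png",overlay(p,SC,UX,UY,UYAW,proj(p,[UX,UY,.05])[0]))
print(get_time_s())
```

```text
cover 0.69 [0.5452 0.0257]
cover_grip 0.73 [0.5313 0.0291]
cover_tabs 0.85 [0.6143 0.0249]
56.5333
```

View pics/fin.png

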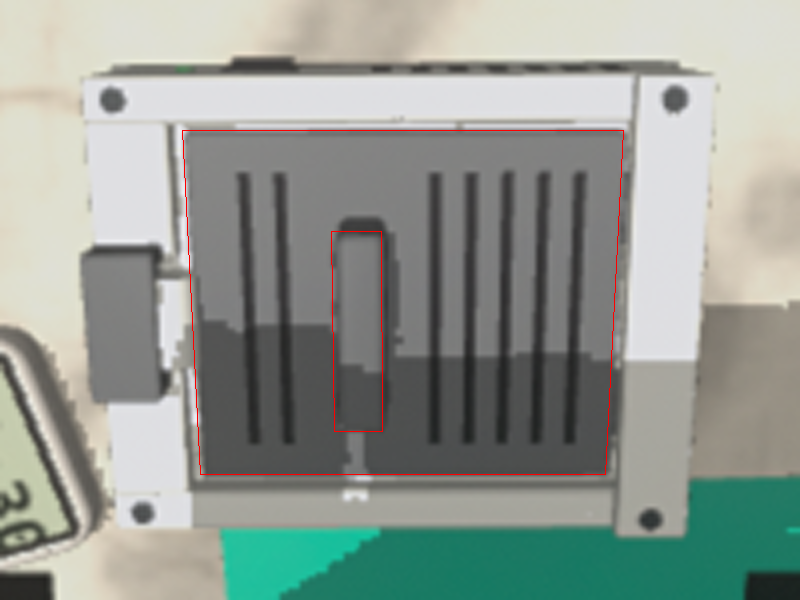

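The last picture shows the cover lying on the flat seated model outline, (183,130) to (605,475), with the roller over its left edge at about (175,320). The press stop also matched the seated height: +1.7 mm, the same offset as on the filter bar. I'll hand it in.

```bash
python3 -c "
from h import *
print(get_contact_force(),get_width()); print(sign_off(),get_time_s())"
```

```text
[0.34360586 0.49357761 0.27111564] 0.08800177541944809
the job is handed in; nothing more can be done
the job is handed in; nothing more can be done
```

The filter is on the well's floor and the sound cover is hooked, pressed home and lying flat under the roller catch, judging by the last picture and the press height. I handed the job in at about 57 s; the catch reading and the verdict were not shown to me.

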